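# Fill the washing rack and lift it off its drip tray

## Robot

A 7-joint arm with a two-finger parallel gripper is mounted at the origin on a cart in front of the work surface, level with it; the furniture and walls round the work are solid. World frame = base frame: x ahead of the robot, y to its left, z up, the work surface at z = 0. Lengths are in m, angles in degrees, forces in N, time in s.
With the tool pointing down it reaches from about 0.4 to 0.875 m from the base axis. Payload 4.4 kg.
Tool frame: the origin (TCP) lies between the finger pads, 19 mm behind the fingertips; this is the grasp point; z points along the fingers, y is the line along which they close (so a half turn about z gives the same grasp; the last joint's range is limited). The gripper opens to 85 mm and grips with 20 to 120 N. Pads are 22 mm wide; open, the fingers measure 114 mm over their backs; the gripper's body (76 mm by 85 mm) begins 54 mm behind the grasp point. The pads swing forward as they close: fully open they stand 13 mm farther back than shut.
Start: joints at [72.09, 36.005, 2.206, 86.941, -1.547, 57.084, -1.146], TCP at [0.159, -0.63, 0.25] pointing down, gripper open.
Joint ranges: [-175.42, 175.42], [-21.48, 121.26], [-71.46, 75.88], [10.55, 141.38], [-63.04, 243.04], [13.31, 113.54], [-168.57, 168.57]. Speed limits (degrees/s): [147.25, 147.25, 180, 180, 180, 180, 180].

## Interface

Orientations are given as a 3x3 rotation matrix whose columns are the frame's x, y, z axes.
In Python, from workcell import arm gives the robot as it stands.
- The arm moves only by the tool step_arm, never from a script. Its argument "series" is a list of rows, each an object with "claw": the opening, from 0 (shut) to 1 (fully open); "slide": the shift along the world's x, y, z in cm, a list of three; "dr": the turn, a rotation vector about the world's x, y, z in degrees, a list of three. In form: [{"claw": claw, "slide": [dx, dy, dz], "dr": [rx, ry, rz]}, ...]. A call has 1 to 20 rows; each row is the pose to reach, as a shift and turn from the pose commanded when the call began; what a row does not reach only later rows make up. A row lasts 1/12 s, in which the tool goes at most 41.7 mm and 7.16 degrees, less where a joint would pass 70% of its speed; a pose out of reach is approached as far as the arm can. A call with a gripper value outside its range is refused whole. The fingers move at their own pace and stop on an object; the grip force is fixed at half the most. Time passes only in rows, so rows that repeat a pose let the fingers close. It gives the time, the measured TCP pose, the force, the opening and the grip force at its end, in the units of the state.
- arm.state(): the state, without advancing time (a new reading comes with each control period).
- arm.snapshot(name): name is "scene" or "top" or "wrist"; returns the picture (420x560x3 uint8, red, green, blue); there is no depth.
- arm.get_calibration(name): a dict with "fx", "fy", "cx", "cy" (pixels), "world_from_camera" (4x4, takes a point from camera to world coordinates); the wrist camera has in their place "tool_from_camera" (4x4, takes a point from camera to tool coordinates, whose origin is the TCP and whose axes are the flange's). Camera axes: x right, y down, z forward; pixel columns grow to the right and rows downward; lengths in m; the calibration is good to about 2 mm. A picture is of the moment at which its call begins: read the wrist's pose just before it. get_calibration takes no time and is no camera call.
- arm.sign_off(): hands the job in; it is judged then, once.
The state is a dict: "t": time; "q": joint angles; "joint_vel": joint speeds; "tau": joint torques, N m; "tcp_pos": TCP position; "tcp_rot": TCP orientation; "force": force on the tool from outside, world axes, zero at the start; "torque": the same for the moment, N m; "finger_gap": finger opening in m; "grip_force": force on a finger pad.
Only numpy, scipy, OpenCV 4.12 (cv2) and the standard library are available. Lean on these libraries where they do the work, as an engineer would, in place of code of your own. Each camera call takes 0.05 s, during which the arm holds its last target. There are 200 camera calls.

## Task

One flanged steel bush is still missing from the washing rack: pick up the one lying on the bench and set it, flange down, on the rack's empty post, fully down on the shoulder, and let go of it. Then take the rack by its handle, lift it straight up off the dowels of its drip tray, keeping it level so that all four bushes stay on their posts, and finish while holding it still and level over the tray, at least 8 cm above where it stood. Leave the other parts on the bench where they are.

Things in the scene. Friction and masses are not known exactly. Their poses are not given: they have to be found in the camera images.
- drip_tray: low dark steel drip tray, fixed to the bench, 148x168 mm, rim 20 mm high; inside it two grey bearer rails (top 20 mm above the bench) run along its x at y = -60 and +60 mm, each with an upright locating dowel of 10 mm diameter in the middle, its tip 37 mm above the bench; origin: centre of the underside, on the bench; its yaw varies by up to 23 degrees either way
- washing_rack: loose washing rack that stands on the tray's rails: aluminium plate 124x144x4 mm with two holes (13 mm) that sit over the dowels, four dark upright posts, and a bail handle across the middle; about 0.25 to 0.45 kg empty; origin: centre of the plate's underside, 20 mm above the bench as it stands; z up, x along the handle, in line with the tray's; it comes free of the dowels after rising 17 mm
- handle (a point): middle of the rack's handle, 76 mm above the plate's underside (96 mm above the bench as it stands): a straight flat bar along the rack's x, 96 mm long, 10 mm thick (along the rack's y), 16 mm high, held at its ends by uprights at x = -50 and +50 mm, free below for 64 mm; its top is 84 mm above the plate's underside
- post0 (a point): post 0 of the rack, at x = -40, y = -50 mm in the rack's frame; the point is the centre of its shoulder (26 mm diameter), where a bush's underside rests, 20 mm above the plate's underside; above the shoulder the post is a pin of 16 mm diameter for 22 mm, then a tapered tip of 8 mm: 30 mm in all. Three of the four posts carry bushes; the empty one varies
- post1 (a point): post 1 of the rack, at x = -40, y = +50 mm in the rack's frame; the point is the centre of its shoulder (26 mm diameter), where a bush's underside rests, 20 mm above the plate's underside; above the shoulder the post is a pin of 16 mm diameter for 22 mm, then a tapered tip of 8 mm: 30 mm in all. Three of the four posts carry bushes; the empty one varies
- post2 (a point): post 2 of the rack, at x = +40, y = -50 mm in the rack's frame; the point is the centre of its shoulder (26 mm diameter), where a bush's underside rests, 20 mm above the plate's underside; above the shoulder the post is a pin of 16 mm diameter for 22 mm, then a tapered tip of 8 mm: 30 mm in all. Three of the four posts carry bushes; the empty one varies
- post3 (a point): post 3 of the rack, at x = +40, y = +50 mm in the rack's frame; the point is the centre of its shoulder (26 mm diameter), where a bush's underside rests, 20 mm above the plate's underside; above the shoulder the post is a pin of 16 mm diameter for 22 mm, then a tapered tip of 8 mm: 30 mm in all. Three of the four posts carry bushes; the empty one varies
- bush_1: turned steel flanged bush: flange 40 mm diameter and 5 mm thick at the bottom, plain body 30 mm diameter above it, 24 mm high in all, 20 mm bore right through, about 90 g; origin: centre of the flange's underside, z up through the bore; already sitting flange down on one of the rack's posts (which one varies)
- bush_2: turned steel flanged bush: flange 40 mm diameter and 5 mm thick at the bottom, plain body 30 mm diameter above it, 24 mm high in all, 20 mm bore right through, about 90 g; origin: centre of the flange's underside, z up through the bore; already sitting flange down on one of the rack's posts (which one varies)
- bush_3: turned steel flanged bush: flange 40 mm diameter and 5 mm thick at the bottom, plain body 30 mm diameter above it, 24 mm high in all, 20 mm bore right through, about 90 g; origin: centre of the flange's underside, z up through the bore; already sitting flange down on one of the rack's posts (which one varies)
- bush_loose: turned steel flanged bush: flange 40 mm diameter and 5 mm thick at the bottom, plain body 30 mm diameter above it, 24 mm high in all, 20 mm bore right through, about 90 g; origin: centre of the flange's underside, z up through the bore; lying flange down on the bench, right of the tray, in a row along world x with two collars about 60 mm apart in any order (room for fingers along y)
- plain_collar: plain steel collar without a flange, 36 mm diameter, 16 mm high: a bystander among the parts, to be left alone
- black_collar: black stop collar, 43 mm diameter, 19 mm high: a bystander among the parts, to be left alone
- gauge_block: steel gauge block standing on edge, 9x35x30 mm: a bystander, to be left alone
- nut_m12: black hexagon nut, 22x19x10 mm, lying flat: a bystander, to be left alone
Things that resemble listed ones, but are neither listed nor needed, are in the scene too. Leave any orange look-alike of the bush_loose alone.

How it is judged (in metres and radians):
On the way:
1. the loose bush sits fully down on the empty post and is let go, the rack still standing on its tray ((distance between bush_loose and post0 below 0.006 m or distance between bush_loose and post1 below 0.006 m or distance between bush_loose and post2 below 0.006 m or distance between bush_loose and post3 below 0.006 m) and contact force between bush_loose and the fingers below 0.1 N and height (world z) of washing_rack below 0.026 m and angle between bush_loose's own z axis and vertical below 0.2 rad), for 0.2 s.
At the end, for the whole second after the job is handed in: The rack hangs from the fingers at its handle (tool centre within 50 mm of its middle), still, 78 mm or more above where it stood, within 4 degrees (0.07 rad) of level, touching the tray no more and within 50 mm sideways of it, with all four bushes within 6 mm of fully seated on its four posts (height (world z) of washing_rack above 0.098 m and horizontal distance between washing_rack and drip_tray below 0.05 m and angle between washing_rack's own z axis and vertical below 0.07 rad and linear speed of washing_rack below 0.02 m/s and angular speed of washing_rack below 0.15 rad/s and contact force between the fingers and washing_rack above 3 N and contact force between washing_rack and drip_tray below 0.05 N and distance between the grasp point and handle below 0.05 m and (distance between bush_1 and post0 below 0.006 m or distance between bush_1 and post1 below 0.006 m or distance between bush_1 and post2 below 0.006 m or distance between bush_1 and post3 below 0.006 m) and (distance between bush_2 and post0 below 0.006 m or distance between bush_2 and post1 below 0.006 m or distance between bush_2 and post2 below 0.006 m or distance between bush_2 and post3 below 0.006 m) and (distance between bush_3 and post0 below 0.006 m or distance between bush_3 and post1 below 0.006 m or distance between bush_3 and post2 below 0.006 m or distance between bush_3 and post3 below 0.006 m) and (distance between bush_loose and post0 below 0.006 m or distance between bush_loose and post1 below 0.006 m or distance between bush_loose and post2 below 0.006 m or distance between bush_loose and post3 below 0.006 m)); the arm keeps its last pose, push and grip.
It fails at once if the rack is tipped by more than 11 degrees (0.2 rad) (angle between washing_rack's own z axis and vertical above 0.2 rad).
It fails at once if a bystander part is shifted by more than 25 mm (distance of any of plain_collar, black_collar, gauge_block, nut_m12 from where it was at the start of the episode above 0.025 m).
It also fails if it takes over 54 s, if anything falls off the work surface, if the arm or the gripper's body presses on something with over 40 N, if the wrist force passes 120 N, or if a joint passes its speed limit or range.

## Working session

There is one attempt and no reset: what is moved stays moved. The work goes in short steps, Python scripts to look and compute and a tool call to move; the robot and the scene stay as the last step left them, time stands still between calls to the robot, and variables do not carry over. Pictures are saved under pics/ and viewed, at most 11 in all, crops included, and the job is handed in when it is done.

Besides the shell and the picture viewer there is one more tool, called as name(argument=value, ...) on one line, values as JSON. step_arm: Moves the arm, as the interface text tells. Its arguments: {"type":"object","properties":{"series":{"type":"array"}},"required":["series"]}

```bash
mkdir -p pics; cat > h.py <<'E'
import numpy as np, cv2
from workcell import arm
def snap(cam,fn):
    s=arm.state(); im=arm.snapshot(cam); cv2.imwrite('pics/'+fn,cv2.cvtColor(im,cv2.COLOR_RGB2BGR)); return s,im
def T(cam,s=None):
    c=arm.get_calibration(cam)
    if cam!='wrist': return c,np.array(c['world_from_camera'])
    W=np.eye(4); W[:3,:3]=s['tcp_rot']; W[:3,3]=s['tcp_pos']; return c,W@np.array(c['tool_from_camera'])
def ray(cam,uv,z,s=None):
    c,M=T(cam,s); d=M[:3,:3]@[(uv[0]-c['cx'])/c['fx'],(uv[1]-c['cy'])/c['fy'],1]; o=M[:3,3]
    return o+d*(z-o[2])/d[2]
def proj(cam,p,s=None):
    c,M=T(cam,s); q=M[:3,:3].T@(np.array(p)-M[:3,3]); return np.array([c['fx']*q[0]/q[2]+c['cx'],c['fy']*q[1]/q[2]+c['cy']])
E
python3 - <<'E'
from h import *
s,a=snap('top','top0.png'); _,b=snap('scene','scene0.png'); print(s['t'],s['tcp_pos'],s['tcp_rot'],s['force'])
c,M=T('top');print(M,c['fx'])
E
```

```text
0.0 [ 0.1586796  -0.62971661  0.2490712 ] [[ 9.69695604e-01  2.44315744e-01 -5.02109826e-04]
 [ 2.44316258e-01 -9.69693805e-01  1.86844986e-03]
 [-3.04010700e-05 -1.93450121e-03 -9.99998128e-01]] [-0.19913163  0.60667911 -0.29701322]
[[ 0.06984668 -0.97700429  0.20145486  0.35858262]
 [-0.99754821 -0.06752451  0.01838476 -0.33765283]
 [-0.00435884 -0.20224505 -0.97932525  1.02141099]
 [ 0.          0.          0.          1.        ]] 444.24637651864424
```

View pics/top0.png

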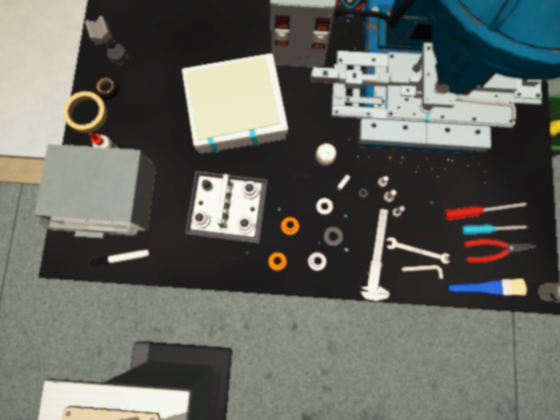

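View pics/scene0.png

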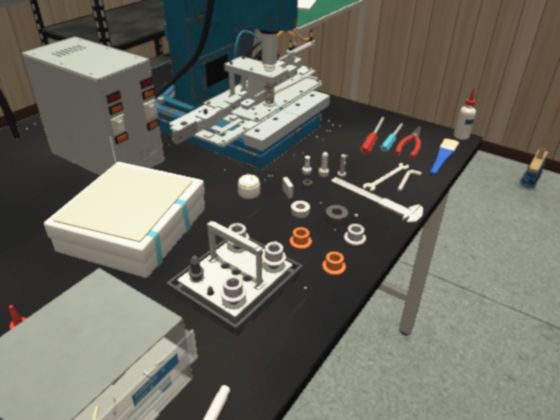

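The top view shows the rack on its tray around (227,206). Right of it are three row parts at (325,206), (333,236, dark) and (317,261), with orange look-alikes at (290,226) and (277,261). In the scene view, (355,233) has a flange and looks like the bush, (300,208) is a plain collar, and the post at (196,268) looks empty. I'll check these in one enlarged crop.

```bash
python3 - <<'E'
from h import *
a=cv2.imread('pics/top0.png');b=cv2.imread('pics/scene0.png')
A=cv2.resize(a[160:280,180:350],None,fx=4.6,fy=4.6,interpolation=cv2.INTER_CUBIC)[:, :782]
B=cv2.resize(b[190:325,160:380],None,fx=3.3,fy=3.3,interpolation=cv2.INTER_CUBIC)
cv2.imwrite('pics/cA.png',A);cv2.imwrite('pics/cB.png',B)
for uv,z in [((325,206),.02),((333,236),.019),((317,261),.024),((290,226),.024),((277,261),.024),((207,186),.06),((227,206),.05)]: print(uv,ray('top',uv,z).round(3))
for uv,z in [((355,233),.015),((300,208),.012),((337,211),.015),((196,268),.05)]:
  p=ray('scene',uv,z); print('sc',uv,p.round(3),proj('top',p).round())
E
```

```text
(325, 206) [ 0.574 -0.431  0.02 ]
(333, 236) [ 0.506 -0.453  0.019]
(317, 261) [ 0.447 -0.419  0.024]
(290, 226) [ 0.521 -0.354  0.024]
(277, 261) [ 0.44  -0.33   0.024]
(207, 186) [ 0.593 -0.162  0.06 ]
(227, 206) [ 0.553 -0.21   0.05 ]
sc (355, 233) [ 0.449 -0.419  0.015] [317. 260.]
sc (300, 208) [ 0.576 -0.429  0.012] [324. 206.]
sc (337, 211) [ 0.51  -0.459  0.015] [336. 235.]
sc (196, 268) [ 0.599 -0.155  0.05 ] [205. 184.]
```

View pics/cA.png

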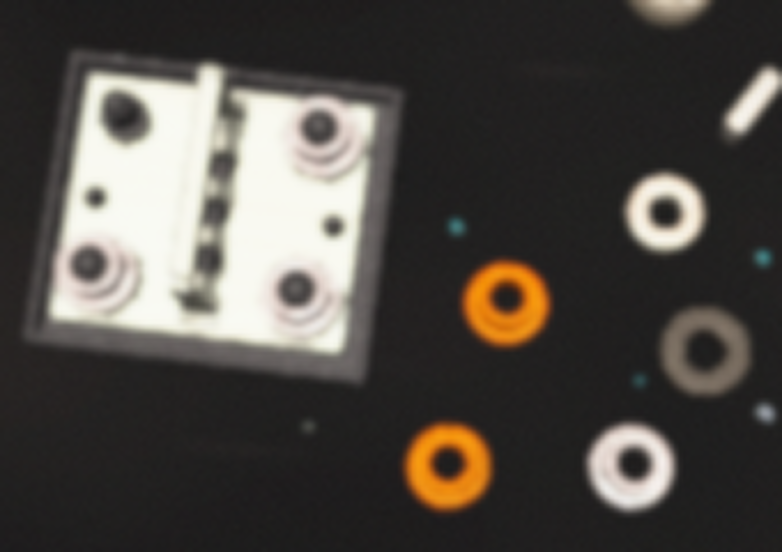

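View pics/cB.png

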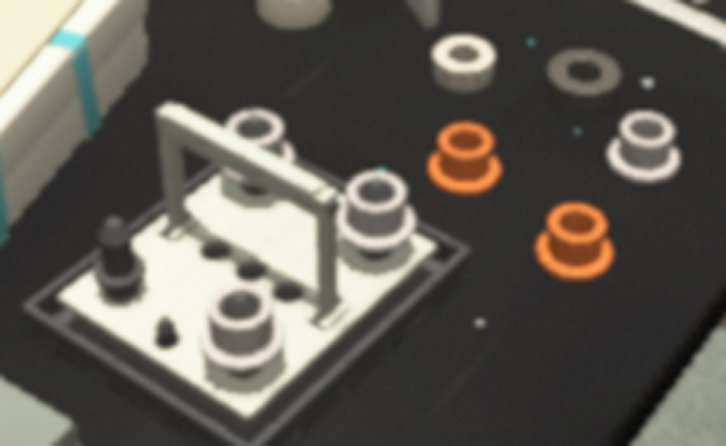

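Three candidates: (325,206) is a plain ring with no flange (plain_collar), (333,236) is dark (black_collar), and (317,261) is light with a clear flange, so it is bush_loose. The orange ones at (290,226) and (277,261) are decoys. The crops confirm this, and the empty post is the one at top (205,185). Moving above the bush now.

step_arm(series=[{"claw": 0.75,"slide": [4,3,0],"dr": [0,0,-5]},{"claw": 0.75,"slide": [28.8,21.1,-9],"dr": [0,0,-14]},{"claw": 0.75,"slide": [28.8,21.1,-9],"dr": [0,0,-14]},{"claw": 0.75,"slide": [28.8,21.1,-9],"dr": [0,0,-14]},{"claw": 0.75,"slide": [28.8,21.1,-9],"dr": [0,0,-14]},{"claw": 0.75,"slide": [28.8,21.1,-9],"dr": [0,0,-14]},{"claw": 0.75,"slide": [28.8,21.1,-9],"dr": [0,0,-14]},{"claw": 0.75,"slide": [28.8,21.1,-9],"dr": [0,0,-14]},{"claw": 0.75,"slide": [28.8,21.1,-9],"dr": [0,0,-14]},{"claw": 0.75,"slide": [28.8,21.1,-9],"dr": [0,0,-14]},{"claw": 0.75,"slide": [28.8,21.1,-9],"dr": [0,0,-14]},{"claw": 0.75,"slide": [28.8,21.1,-9],"dr": [0,0,-14]}])

```text
t: 1.1
tcp_pos: [0.4461, -0.4197, 0.1597]
tcp_rot: [[1.0, 0.002, -0.001], [0.002, -1.0, -0.0], [-0.001, 0.0, -1.0]]
force: [-0.4, -0.4, 0.4]
finger_gap: 0.0642
grip_force: 0.0
```

```bash
python3 - <<'E'
from h import *
s,a=snap('wrist','w1.png'); print(s['t'],s['tcp_pos'],s['tcp_rot'],s['finger_gap'])
for p in [(.447,-.419,.024),(.44,-.33,.024),(.506,-.453,.019)]: print(proj('wrist',p,s))
P=[np.array(ray('top',(np.array(u)/4.6+[180,160]),.069)) for u in [(118,108),(319,127),(90,264),(295,288)]]
for p in P: print(p.round(4))
print(np.linalg.norm(P[1]-P[3]),np.linalg.norm(P[2]-P[3]),np.degrees(np.arctan2(*(P[1]-P[3])[[1,0]])),np.degrees(np.arctan2(*(P[2]-P[3])[[1,0]])))
print(P[1]+P[2]-P[3])
E
```

```text
1.1 [ 0.44609825 -0.41965105  0.15966139] [[ 9.99995935e-01  2.47837175e-03 -1.40961470e-03]
 [ 2.47801067e-03 -9.99996896e-01 -2.57843020e-04]
 [-1.41024936e-03  2.54348932e-04 -9.99998973e-01]] 0.06415345564604907
[274.12502584 197.26389086]
[172.46469876 204.79855192]
[315.43650149 127.03257854]
[ 0.5963 -0.1605  0.069 ]
[ 0.5936 -0.2579  0.069 ]
[ 0.5194 -0.155   0.069 ]
[ 0.5146 -0.253   0.069 ]
0.07906210748430681 0.09804253644773324 -3.54688869259472 87.20956160982095
[ 0.59832396 -0.15992513  0.069     ]
```

View pics/w1.png

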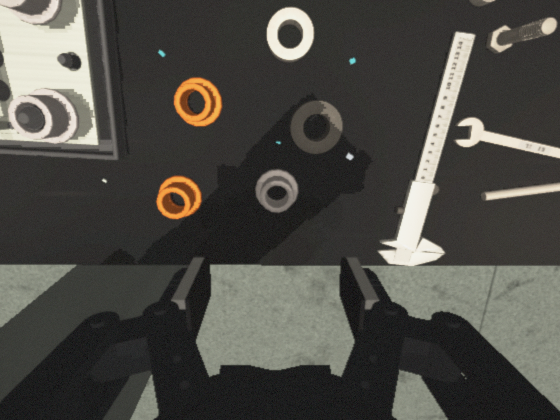

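The wrist view shows the bush at (277,191) in shadow, the black collar at (317,127) and the orange decoys at left. Refining the bush position.

```bash
python3 - <<'E'
from h import *
a=cv2.imread('pics/w1.png'); s=arm.state()
g=cv2.cvtColor(a,cv2.COLOR_BGR2GRAY); roi=g[155:225,245:312]
t,m=cv2.threshold(roi,0,255,cv2.THRESH_OTSU)
cs,_=cv2.findContours(m,cv2.RETR_EXTERNAL,cv2.CHAIN_APPROX_NONE)
c=max(cs,key=cv2.contourArea)+np.array([245,155]); print(t,cv2.boundingRect(c),cv2.fitEllipse(c))
pts=np.array([ray('wrist',p[0],.005,s)[:2] for p in c]); print('flange bbox',pts.min(0),pts.max(0),np.ptp(pts,axis=0))
h,_=cv2.findContours(255-m,cv2.RETR_LIST,cv2.CHAIN_APPROX_NONE)
for k in h:
  A=cv2.contourArea(k)
  if A>60: 
    q=k[:,0]+[245,155]; print(A,q.mean(0)); r=np.array([ray('wrist',p,.024,s)[:2] for p in q]); print((r.min(0)+r.max(0))/2,np.ptp(r,axis=0))
print([ray('wrist',(62,0),.02,s)])
E
```

```text
75.0 (255, 169, 43, 44) ((276.41693115234375, 190.11814880371094), (41.54111099243164, 41.9288215637207), 173.49462890625)
flange bbox [ 0.4258175 -0.4412796] [ 0.46719227 -0.40230969] [0.04137477 0.03896991]
203.5 [276.65957447 192.74468085]
[ 0.45002234 -0.4220884 ] [0.01261638 0.01646997]
1483.0 [276.22131148 190.09836066]
[ 0.45183665 -0.42170464] [0.04035038 0.03804342]
4554.0 [278.  189.5]
[ 0.45208639 -0.42346349] [0.06183543 0.0590804 ]
[array([ 0.59569997, -0.26528814,  0.02      ])]
```

step_arm(series=[{"claw": 0.75,"slide": [0,-0.2,-4],"dr": [0,0,0]},{"claw": 0.75,"slide": [0,-0.2,-8],"dr": [0,0,0]},{"claw": 0.75,"slide": [0,-0.2,-11],"dr": [0,0,0]},{"claw": 0.75,"slide": [0,-0.2,-13.2],"dr": [0,0,0]},{"claw": 0.75,"slide": [0,-0.2,-13.2],"dr": [0,0,0]},{"claw": 0.2,"slide": [0,-0.2,-13.2],"dr": [0,0,0]},{"claw": 0.0,"slide": [0,-0.2,-13.2],"dr": [0,0,0]},{"claw": 0.0,"slide": [0,-0.2,-13.2],"dr": [0,0,0]},{"claw": 0.0,"slide": [0,-0.2,-13.2],"dr": [0,0,0]},{"claw": 0.0,"slide": [0,-0.2,-13.2],"dr": [0,0,0]}])

```text
t: 1.98
tcp_pos: [0.4475, -0.4229, 0.0305]
tcp_rot: [[1.0, 0.002, 0.003], [0.002, -1.0, -0.003], [0.003, 0.003, -1.0]]
force: [-1.9, 0.2, 7.6]
finger_gap: 0.0268
grip_force: 59.6
```

step_arm(series=[{"claw": 0.0,"slide": [0,0,2],"dr": [0,0,0]},{"claw": 0.0,"slide": [0,0,6],"dr": [0,0,0]},{"claw": 0.0,"slide": [0,0,9.5],"dr": [0,0,0]},{"claw": 0.0,"slide": [0,0,9.5],"dr": [0,0,0]}])

```text
t: 2.32
tcp_pos: [0.4504, -0.4249, 0.1309]
tcp_rot: [[1.0, 0.002, 0.01], [0.002, -1.0, -0.009], [0.01, 0.009, -1.0]]
force: [0.4, -1.5, -0.0]
finger_gap: 0.0268
grip_force: 59.6
```

```bash
python3 - <<'E'
from h import *
s,a=snap('wrist','w2.png'); print(s['t'],s['tcp_pos'],s['finger_gap'],s['grip_force'],s['force'])
for z in (-.013,0,.02):
  print(proj('wrist',np.array(s['tcp_pos'])+[0,0,z],s))
E
```

```text
2.3167 [ 0.45040409 -0.4248766   0.13090284] 0.026800417358552597 59.60645102825765 [ 0.38792228 -1.4617722  -0.02413696]
[274.73653683 271.31036904]
[274.99611937 285.70894989]
[275.49696467 313.48994643]
```

View pics/w2.png

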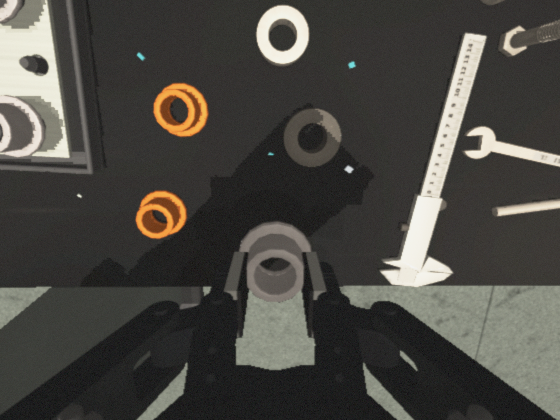

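The bush is held centred and upright: top ring at about (275,275), gap steady. Next I move over to the rack and look at the posts.

step_arm(series=[{"claw": 0.0,"slide": [0,0,4],"dr": [0,0,0]},{"claw": 0.0,"slide": [0.5,3,7],"dr": [0,0,0]},{"claw": 0.0,"slide": [1,6,9.5],"dr": [0,0,0]},{"claw": 0.0,"slide": [1.5,10,9.5],"dr": [0,0,0]},{"claw": 0.0,"slide": [2,14,9.5],"dr": [0,0,0]},{"claw": 0.0,"slide": [2,18,9.5],"dr": [0,0,0]},{"claw": 0.0,"slide": [2,22,9.5],"dr": [0,0,0]},{"claw": 0.0,"slide": [2,24,9.5],"dr": [0,0,0]},{"claw": 0.0,"slide": [2,24,9.5],"dr": [0,0,0]},{"claw": 0.0,"slide": [2,24,9.5],"dr": [0,0,0]},{"claw": 0.0,"slide": [2,24,9.5],"dr": [0,0,0]},{"claw": 0.0,"slide": [2,24,9.5],"dr": [0,0,0]}])

```text
t: 3.37
tcp_pos: [0.4666, -0.1829, 0.218]
tcp_rot: [[1.0, 0.0, 0.0], [0.0, -1.0, -0.001], [0.0, 0.001, -1.0]]
force: [0.0, 0.1, -0.7]
finger_gap: 0.0269
grip_force: 59.6
```

```bash
python3 - <<'E'
from h import *
s,a=snap('wrist','w3.png'); print(s['t'],s['tcp_pos'],s['tcp_rot'][:,2] if hasattr(s['tcp_rot'],'shape') else s['tcp_rot'],s['finger_gap'],s['force'])
E
```

```text
3.3667 [ 0.4666084  -0.18287798  0.21795107] [ 4.41731143e-05 -9.16642838e-04 -9.99999579e-01] 0.02687685371401567 [ 0.00211392  0.13931912 -0.68993444]
```

View pics/w3.png

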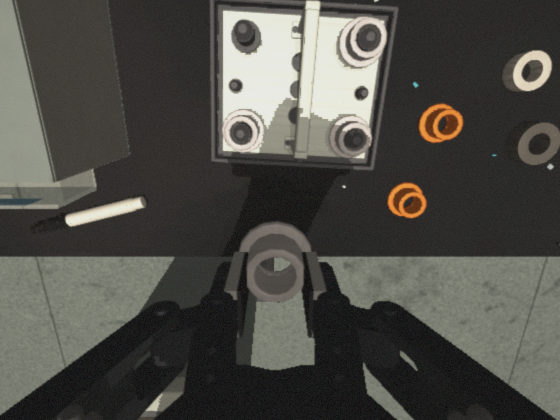

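The wrist view shows the empty post tip near (244,31), dowels near (236,86) and (362,93), and the handle bar from (312,0) to (301,155). The held bush's top ring is at about (275,275).

```bash
python3 - <<'E'
from h import *
a=cv2.imread('pics/w3.png'); s=arm.state(); g=cv2.cvtColor(a,cv2.COLOR_BGR2GRAY)
def blob(x0,y0,x1,y1,th):
    m=(g[y0:y1,x0:x1]<th).astype(np.uint8)
    n,l,st,c=cv2.connectedComponentsWithStats(m); i=1+np.argmax(st[1:,4]); return c[i]+[x0,y0],st[i,:5]
d1,b1=blob(224,76,248,97,110); d2,b2=blob(352,82,374,104,110); print(d1,b1,d2,b2)
D1=ray('wrist',d1,.034,s);D2=ray('wrist',d2,.034,s); v=D1-D2
print('dowels',D1,D2,np.linalg.norm(v),'yaw',np.degrees(np.arctan2(v[1],v[0]))-90,'mid',(D1+D2)/2)
p,b=blob(226,14,266,58,110); print('post blob',p,b,ray('wrist',p,.05,s))
yaw=np.arctan2(v[1],v[0])-np.pi/2; R=np.array([[np.cos(yaw),-np.sin(yaw)],[np.sin(yaw),np.cos(yaw)]])
C=((D1+D2)/2)[:2]
for q in [(40,50),(40,-50),(-40,50),(-40,-50)]:
    w=C+R@(np.array(q)/1000); print(q,w,'shoulder px',proj('wrist',[*w,.04],s),'tip',proj('wrist',[*w,.07],s))
# handle
for r in (20,60,100,140):
    row=g[r,285:330].astype(int); print(r,[int(x) for x in row])
E
```

```text
[235.34188034  85.28205128] [  5   4  13  12 117] [360.96   92.624] [  3   4  13  13 125]
dowels [ 0.56083818 -0.14671916  0.034     ] [ 0.55431831 -0.26301405  0.034     ] 0.1164775122737492 yaw -3.2088261973640755 mid [ 0.55757825 -0.20486661  0.034     ]
post blob [245.76  35.98] [  6   6  28  33 700] [ 0.5985224  -0.15887312  0.05      ]
(40, 50) [ 0.6003143  -0.15718401] shoulder px [244.75448403  35.97484066] tip [241.23142292  28.20212319]
(40, -50) [ 0.59471677 -0.25702723] shoulder px [359.86315652  43.02997616] tip [369.86730254  36.14180448]
(-40, 50) [ 0.52043972 -0.15270599] shoulder px [242.68808569 130.76403633] tip [239.27688866 133.86761822]
(-40, -50) [ 0.51484219 -0.2525492 ] shoulder px [348.04111942 136.65079397] tip [355.84963375 140.35939171]
20 [230, 229, 228, 230, 230, 229, 230, 228, 226, 226, 223, 224, 228, 228, 205, 131, 84, 75, 82, 124, 177, 216, 228, 230, 231, 229, 231, 231, 230, 231, 230, 227, 211, 188, 218, 229, 231, 231, 230, 230, 231, 230, 230, 231, 230]
60 [232, 231, 233, 232, 232, 230, 197, 134, 103, 99, 99, 103, 99, 100, 78, 79, 124, 177, 217, 229, 231, 230, 232, 232, 232, 231, 232, 231, 223, 206, 202, 224, 231, 232, 232, 231, 232, 232, 232, 231, 232, 232, 232, 231, 231]
100 [155, 150, 149, 149, 150, 151, 158, 150, 144, 145, 142, 136, 105, 119, 177, 216, 229, 232, 231, 232, 232, 231, 231, 230, 231, 216, 192, 223, 232, 232, 232, 232, 232, 232, 233, 232, 232, 233, 231, 233, 232, 233, 232, 232, 232]
140 [113, 104, 88, 86, 103, 91, 85, 82, 80, 79, 87, 111, 129, 143, 146, 148, 146, 145, 142, 145, 144, 143, 135, 131, 142, 147, 146, 148, 145, 148, 145, 146, 147, 146, 149, 149, 147, 147, 147, 146, 134, 128, 125, 112, 104]
```

```bash
python3 - <<'E'
from h import *
a=cv2.imread('pics/w3.png')
A=cv2.resize(a[0:170,205:400],None,fx=3,fy=3,interpolation=cv2.INTER_CUBIC); B=cv2.resize(a[215:305,225:325],None,fx=2,fy=2,interpolation=cv2.INTER_CUBIC)
o=np.zeros((510,790,3),np.uint8); o[:,:585]=A; o[:180,588:788]=B; cv2.imwrite('pics/c3.png',o)
E
```

```text
(no output)
```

View pics/c3.png

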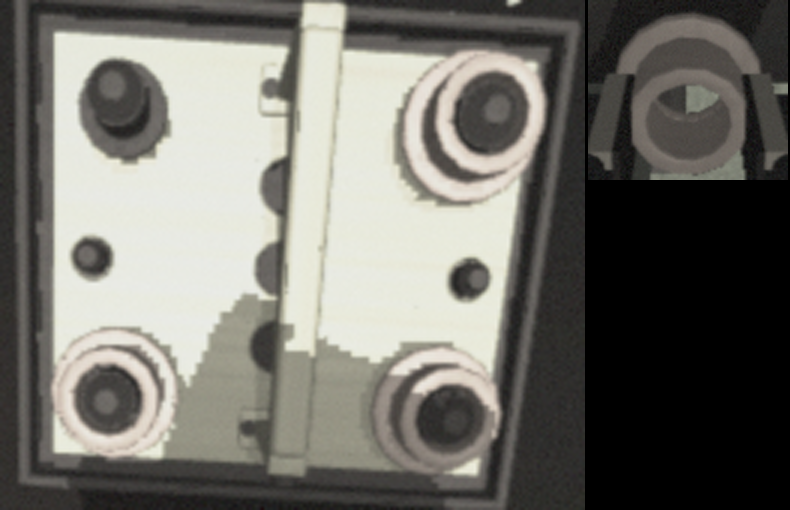

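```bash
python3 - <<'E'
from h import *
s=arm.state(); z=s['tcp_pos'][2]-.0065
B=ray('wrist',(275.5,275),z,s); l=ray('wrist',(247,275),z,s);r=ray('wrist',(304,275),z,s)
print('bush',B,'off',B-s['tcp_pos'],'dia',np.linalg.norm(l-r), 'dia2',np.linalg.norm(ray('wrist',(275,249),z,s)-ray('wrist',(275,301),z,s)))
P=ray('wrist',(246.7,36.7),.04,s);Q=ray('wrist',(242.7,28),.07,s);print('post',P,Q)
h=[ray('wrist',(205+u/3,v/3),.104,s) for u,v in((324,5),(288,465))]; print('handle',h,np.linalg.norm(h[0]-h[1]),(h[0]+h[1])/2, np.degrees(np.arctan2(*(h[0]-h[1])[[1,0]])))
E
```

```text
bush [ 0.46823985 -0.1831567   0.21142457] off [ 0.00167955 -0.00025038 -0.0065    ] dia 0.02708853687720697 dia2 0.028144555214839065
post [ 0.59975294 -0.15884675  0.04      ] [ 0.60045124 -0.15832236  0.07      ]
handle [array([ 0.60903459, -0.20829393,  0.104     ]), array([ 0.50785236, -0.2029145 ,  0.104     ])] 0.10132513144081942 [ 0.55844348 -0.20560421  0.104     ] -3.0433074223816967
```

step_arm(series=[{"claw": 0.0,"slide": [1,0.2,0],"dr": [0,0,7]},{"claw": 0.0,"slide": [2,0.4,0],"dr": [0,0,14]},{"claw": 0.0,"slide": [3,0.6,0],"dr": [0,0,21]},{"claw": 0.0,"slide": [4,0.8,0],"dr": [0,0,28]},{"claw": 0.0,"slide": [5,1,0],"dr": [0,0,35]},{"claw": 0.0,"slide": [6,1.2,0],"dr": [0,0,42]},{"claw": 0.0,"slide": [7,1.4,0],"dr": [0,0,49]},{"claw": 0.0,"slide": [8,1.6,0],"dr": [0,0,56]},{"claw": 0.0,"slide": [9,1.8,0],"dr": [0,0,63]},{"claw": 0.0,"slide": [10.5,2,0],"dr": [0,0,70]},{"claw": 0.0,"slide": [12,2.2,0],"dr": [0,0,77]},{"claw": 0.0,"slide": [13.3,2.3,-2],"dr": [0,0,84]},{"claw": 0.0,"slide": [13.3,2.3,-4],"dr": [0,0,87]},{"claw": 0.0,"slide": [13.3,2.3,-7],"dr": [0,0,87]},{"claw": 0.0,"slide": [13.3,2.3,-10],"dr": [0,0,87]},{"claw": 0.0,"slide": [13.3,2.3,-10],"dr": [0,0,87]},{"claw": 0.0,"slide": [13.3,2.3,-10],"dr": [0,0,87]},{"claw": 0.0,"slide": [13.3,2.3,-10],"dr": [0,0,87]},{"claw": 0.0,"slide": [13.3,2.3,-10],"dr": [0,0,87]}])

```text
t: 5.0
tcp_pos: [0.6013, -0.159, 0.1201]
tcp_rot: [[0.051, 0.999, 0.004], [0.999, -0.051, -0.001], [-0.001, 0.004, -1.0]]
force: [0.6, -0.2, -0.2]
finger_gap: 0.0268
grip_force: 59.6
```

```bash
python3 - <<'E'
from h import *
s,a=snap('wrist','w4.png');s2,b=snap('scene','s4.png'); print(s['t'],s['tcp_pos'],s['tcp_rot'],s['q'],s['force'])
A=cv2.resize(cv2.imread('pics/w4.png')[180:340,200:350],None,fx=2.6,fy=2.6,interpolation=cv2.INTER_CUBIC)
B=cv2.resize(cv2.imread('pics/s4.png')[190:330,130:300],None,fx=2.3,fy=2.3,interpolation=cv2.INTER_CUBIC)
o=np.zeros((420,790,3),np.uint8);o[:A.shape[0],:A.shape[1]]=A;o[:B.shape[0],395:395+B.shape[1]]=B[:,:395];cv2.imwrite('pics/c4.png',o)
E
```

```text
5.0 [ 0.60132056 -0.15899763  0.12010443] [[ 5.06190441e-02  9.98711110e-01  3.71908214e-03]
 [ 9.98717823e-01 -5.06162598e-02 -8.39065506e-04]
 [-6.49738015e-04  3.75678631e-03 -9.99992732e-01]] [ 21.06866646  43.25427823 -14.55430784  97.90455101  15.36444066
  40.57828642  -4.29076037] [ 0.64314416 -0.16871291 -0.1855297 ]
```

View pics/c4.png

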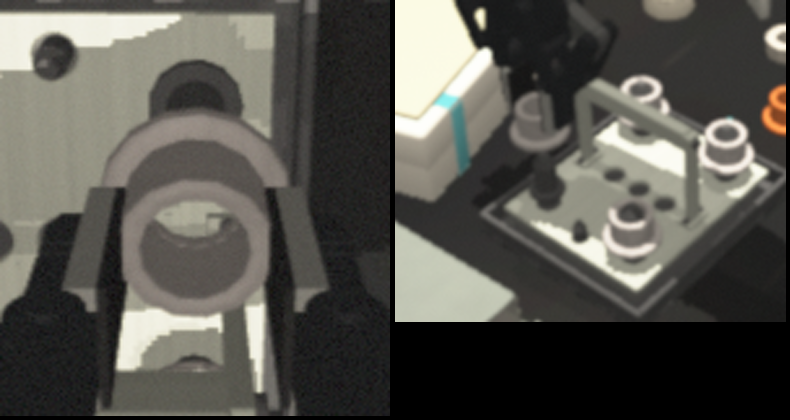

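```bash
python3 - <<'E'
from h import *
s=arm.state(); P=ray('wrist',(275.4,221.5),.04,s)
w=np.linalg.norm(ray('wrist',(257.7,221.5),.04,s)-ray('wrist',(293,221.5),.04,s))
z=s['tcp_pos'][2]-.0065; B=ray('wrist',(275.2,180+247/2.6),z,s)
print(P,w,B,s['tcp_pos'],s['tcp_rot'][:,2])
E
```

```text
[ 0.60071341 -0.15750496  0.04      ] 0.024707922555778937 [ 0.60038256 -0.15606731  0.11352443] [ 0.60106026 -0.15872197  0.12002443] [ 3.39764915e-03 -7.93087565e-04 -9.99993913e-01]
```

step_arm(series=[{"claw": 0.0,"slide": [0,-0.15,-1],"dr": [0,0,0]},{"claw": 0.0,"slide": [0,-0.15,-2],"dr": [0,0,0]},{"claw": 0.0,"slide": [0,-0.15,-2.6],"dr": [0,0,0]},{"claw": 0.0,"slide": [0,-0.15,-3.2],"dr": [0,0,0]},{"claw": 0.0,"slide": [0,-0.15,-3.2],"dr": [0,0,0]},{"claw": 0.0,"slide": [0,-0.15,-3.2],"dr": [0,0,0]}])

```text
t: 5.6
tcp_pos: [0.5996, -0.1596, 0.0853]
tcp_rot: [[0.05, 0.999, -0.001], [0.999, -0.05, 0.0], [0.0, -0.001, -1.0]]
force: [-0.3, -0.5, -0.6]
finger_gap: 0.0268
grip_force: 59.6
```

step_arm(series=[{"claw": 0.0,"slide": [0,0,-0.5],"dr": [0,0,0]},{"claw": 0.0,"slide": [0,0,-1],"dr": [0,0,0]},{"claw": 0.0,"slide": [0,0,-1.4],"dr": [0,0,0]},{"claw": 0.0,"slide": [0,0,-1.6],"dr": [0,0,0]},{"claw": 0.0,"slide": [0,0,-1.6],"dr": [0,0,0]},{"claw": 0.0,"slide": [0,0,-1.6],"dr": [0,0,0]}])

```text
t: 6.1
tcp_pos: [0.5996, -0.1597, 0.0706]
tcp_rot: [[0.05, 0.999, -0.001], [0.999, -0.05, -0.0], [-0.0, -0.001, -1.0]]
force: [-1.8, 1.2, 4.4]
finger_gap: 0.0269
grip_force: 60.3
```

It seated at the predicted height with 4.4 N of contact. Releasing it and retreating upwards.

step_arm(series=[{"claw": 0.35,"slide": [0,0,0],"dr": [0,0,0]},{"claw": 0.5,"slide": [0,0,0],"dr": [0,0,0]},{"claw": 0.55,"slide": [0,0,0],"dr": [0,0,0]},{"claw": 0.55,"slide": [0,0,0],"dr": [0,0,0]},{"claw": 0.55,"slide": [0,0,2],"dr": [0,0,0]},{"claw": 0.55,"slide": [0,0,5],"dr": [0,0,0]},{"claw": 0.55,"slide": [0,0,9],"dr": [0,0,0]},{"claw": 0.55,"slide": [0,0,13],"dr": [0,0,0]},{"claw": 0.55,"slide": [0,0,14],"dr": [0,0,0]},{"claw": 0.55,"slide": [0,0,14],"dr": [0,0,0]}])

```text
t: 6.93
tcp_pos: [0.6023, -0.1602, 0.2141]
tcp_rot: [[0.05, 0.999, 0.008], [0.999, -0.05, -0.002], [-0.001, 0.008, -1.0]]
force: [0.5, 0.9, -0.1]
finger_gap: 0.0469
grip_force: 0.0
```

step_arm(series=[{"claw": 0.55,"slide": [0,0,0],"dr": [0,0,-7]},{"claw": 0.55,"slide": [-1,-0.5,0],"dr": [0,0,-14]},{"claw": 0.55,"slide": [-2,-1,0],"dr": [0,0,-21]},{"claw": 0.55,"slide": [-3,-2,0],"dr": [0,0,-28]},{"claw": 0.55,"slide": [-4,-3,0],"dr": [0,0,-35]},{"claw": 0.55,"slide": [-5,-4,0],"dr": [0,0,-42]},{"claw": 0.55,"slide": [-6,-4.6,0],"dr": [0,0,-49]},{"claw": 0.55,"slide": [-7,-4.6,0],"dr": [0,0,-56]},{"claw": 0.55,"slide": [-8,-4.6,0],"dr": [0,0,-63]},{"claw": 0.55,"slide": [-9,-4.6,0],"dr": [0,0,-70]},{"claw": 0.55,"slide": [-10,-4.6,0],"dr": [0,0,-77]},{"claw": 0.55,"slide": [-11,-4.6,0],"dr": [0,0,-84]},{"claw": 0.55,"slide": [-11,-4.6,0],"dr": [0,0,-90]},{"claw": 0.55,"slide": [-11,-4.6,0],"dr": [0,0,-90]},{"claw": 0.55,"slide": [-11,-4.6,0],"dr": [0,0,-90]},{"claw": 0.55,"slide": [-11,-4.6,0],"dr": [0,0,-90]},{"claw": 0.55,"slide": [-11,-4.6,0],"dr": [0,0,-90]}])

```text
t: 8.35
tcp_pos: [0.4899, -0.2057, 0.2095]
tcp_rot: [[0.999, -0.048, -0.001], [-0.048, -0.999, 0.0], [-0.001, -0.0, -1.0]]
force: [-0.9, -0.4, -1.0]
finger_gap: 0.047
grip_force: 0.0
```

```bash
python3 - <<'E'
from h import *
s,a=snap('wrist','w5.png'); print(s['t'],s['tcp_pos'],s['tcp_rot'],s['force'])
print([proj('wrist',p,s) for p in [(.609,-.2083,.104),(.5079,-.2029,.104),(.6,-.158,.04),(.6,-.158,.064),(.595,-.257,.064)]])
E
```

```text
8.35 [ 0.48990025 -0.20571779  0.20953454] [[ 9.98853754e-01 -4.78633757e-02 -5.25607473e-04]
 [-4.78632731e-02 -9.98853875e-01  2.06133447e-04]
 [-5.34871304e-04 -1.80739873e-04 -9.99999841e-01]] [-0.88433464 -0.37415898 -0.95062395]
[array([269.92952543,  38.78186785]), array([270.0188808 , 187.61480908]), array([213.46227191,  67.74874173]), array([207.79798871,  64.62753299]), array([333.12359559,  64.80647711])]
```

View pics/w5.png

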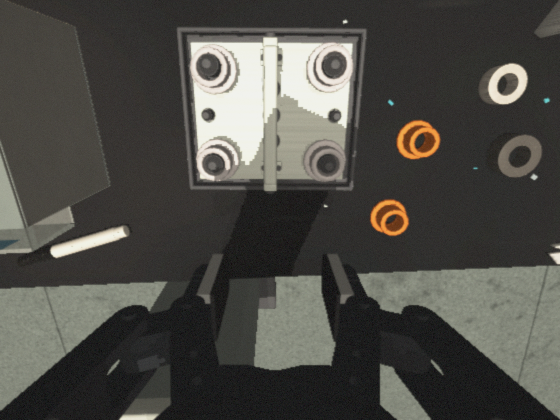

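All four bushes look equally seated, and the handle runs from (270,38) to (270,188), matching the prediction and the tool yaw. Now grasping the handle.

step_arm(series=[{"claw": 0.55,"slide": [4,0,0],"dr": [0,0,0]},{"claw": 0.55,"slide": [6.9,0,-2],"dr": [0,0,0]},{"claw": 0.55,"slide": [6.9,0,-5],"dr": [0,0,0]},{"claw": 0.55,"slide": [6.9,0,-8],"dr": [0,0,0]},{"claw": 0.55,"slide": [6.9,0,-10.5],"dr": [0,0,0]},{"claw": 0.55,"slide": [6.9,0,-11.4],"dr": [0,0,0]},{"claw": 0.55,"slide": [6.9,0,-11.4],"dr": [0,0,0]},{"claw": 0.55,"slide": [6.9,0,-11.4],"dr": [0,0,0]},{"claw": 0.3,"slide": [6.9,0,-11.4],"dr": [0,0,0]},{"claw": 0.15,"slide": [6.9,0,-11.4],"dr": [0,0,0]},{"claw": 0.0,"slide": [6.9,0,-11.4],"dr": [0,0,0]},{"claw": 0.0,"slide": [6.9,0,-11.4],"dr": [0,0,0]},{"claw": 0.0,"slide": [6.9,0,-11.4],"dr": [0,0,0]}])

```text
t: 9.48
tcp_pos: [0.5598, -0.2058, 0.0977]
tcp_rot: [[0.999, -0.05, 0.003], [-0.05, -0.999, -0.0], [0.003, 0.0, -1.0]]
force: [-0.7, 1.7, 7.0]
finger_gap: 0.009
grip_force: 59.9
```

step_arm(series=[{"claw": 0,"slide": [0,0,0.3],"dr": [0,0,0]},{"claw": 0,"slide": [0,0,0.6],"dr": [0,0,0]},{"claw": 0,"slide": [0,0,0.9],"dr": [0,0,0]},{"claw": 0,"slide": [0,0,1.2],"dr": [0,0,0]},{"claw": 0,"slide": [0,0,1.5],"dr": [0,0,0]},{"claw": 0,"slide": [0,0,1.8],"dr": [0,0,0]},{"claw": 0,"slide": [0,0,2.1],"dr": [0,0,0]},{"claw": 0,"slide": [0,0,2.5],"dr": [0,0,0]},{"claw": 0,"slide": [0,0,2.9],"dr": [0,0,0]},{"claw": 0,"slide": [0,0,3.3],"dr": [0,0,0]},{"claw": 0,"slide": [0,0,3.7],"dr": [0,0,0]},{"claw": 0,"slide": [0,0,4],"dr": [0,0,0]},{"claw": 0,"slide": [0,0,4],"dr": [0,0,0]},{"claw": 0,"slide": [0,0,4],"dr": [0,0,0]}])

```text
t: 10.65
tcp_pos: [0.5589, -0.2058, 0.1363]
tcp_rot: [[0.999, -0.05, 0.0], [-0.05, -0.999, -0.0], [0.0, 0.0, -1.0]]
force: [0.7, 0.2, -6.3]
finger_gap: 0.0086
grip_force: 58.4
```

```bash
python3 - <<'E'
from h import *
s,a=snap('wrist','w6.png');_,b=snap('scene','s6.png'); print(s['tcp_pos'],s['tcp_rot'][:,2],s['force'],s['torque'],s['finger_gap'])
A=cv2.resize(cv2.imread('pics/w6.png'),(400,300)); B=cv2.resize(cv2.imread('pics/s6.png')[130:340,130:330],(390,409))
o=np.zeros((410,790,3),np.uint8);o[:300,:400]=A;o[:409,400:]=B;cv2.imwrite('pics/c6.png',o)
E
```

```text
[ 0.5589345  -0.20583813  0.13626047] [ 4.48643381e-04 -1.02285181e-04 -9.99999894e-01] [ 0.70012139  0.24524012 -6.34229059] [ 0.02989415 -0.01449209 -0.04231715] 0.008648997764482995
```

View pics/c6.png

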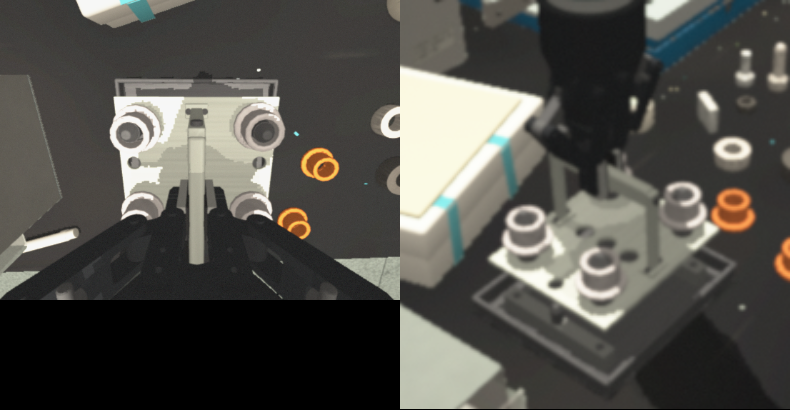

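The rack is free of the dowels, level, with the bushes seated. Raising it the rest of the way.

step_arm(series=[{"claw": 0,"slide": [0,0,0.4],"dr": [0,0,0]},{"claw": 0,"slide": [0,0,0.9],"dr": [0,0,0]},{"claw": 0,"slide": [0,0,1.5],"dr": [0,0,0]},{"claw": 0,"slide": [0,0,2.1],"dr": [0,0,0]},{"claw": 0,"slide": [0,0,2.7],"dr": [0,0,0]},{"claw": 0,"slide": [0,0,3.3],"dr": [0,0,0]},{"claw": 0,"slide": [0,0,3.9],"dr": [0,0,0]},{"claw": 0,"slide": [0,0,4.5],"dr": [0,0,0]},{"claw": 0,"slide": [0,0,5],"dr": [0,0,0]},{"claw": 0,"slide": [0,0,5.5],"dr": [0,0,0]},{"claw": 0,"slide": [0,0,5.8],"dr": [0,0,0]},{"claw": 0,"slide": [0,0,6],"dr": [0,0,0]},{"claw": 0,"slide": [0,0,6],"dr": [0,0,0]},{"claw": 0,"slide": [0,0,6],"dr": [0,0,0]},{"claw": 0,"slide": [0,0,6],"dr": [0,0,0]},{"claw": 0,"slide": [0,0,6],"dr": [0,0,0]},{"claw": 0,"slide": [0,0,6],"dr": [0,0,0]},{"claw": 0,"slide": [0,0,6],"dr": [0,0,0]}])

```text
t: 12.25
tcp_pos: [0.5587, -0.2058, 0.1958]
tcp_rot: [[0.999, -0.05, -0.0], [-0.05, -0.999, 0.0], [-0.0, -0.0, -1.0]]
force: [-0.8, -0.4, -5.3]
finger_gap: 0.0086
grip_force: 58.5
```

```bash
python3 - <<'E'
from h import *
s,a=snap('wrist','w7.png'); p=cv2.imread('pics/w6.png'); q=cv2.imread('pics/w7.png')
# rack fixed relative to the wrist camera? compare plate region
f=lambda i:cv2.cvtColor(i,cv2.COLOR_BGR2GRAY)[140:240,170:380].astype(np.float32)
print(s['t'],s['tcp_pos'],s['tcp_rot'][:,2],s['force'],s['finger_gap'],s['grip_force'],abs(s['joint_vel']).max(),cv2.phaseCorrelate(f(p),f(q)))
E
```

```text
12.25 [ 0.55872426 -0.20576915  0.19579779] [-3.72814545e-04  7.99948350e-05 -9.99999927e-01] [-0.7667828  -0.35085698 -5.30156553] 0.00857518300836575 58.458824157714844 0.1647169783389428 ((0.0629828689680636, -0.008065025403510617), 0.9012903829857155)
```

The rack has risen 98 mm, is still, and has not slipped in the grip (image shift under 0.1 px). Handing in.

```bash
python3 -c "
from workcell import arm
print(arm.sign_off())"
```

```text
the job is handed in; nothing more can be done
None
```

The loose bush is on the empty post and released, and the rack is held still and level about 98 mm above where it stood; I handed the job in at about 12.3 s, and the hand-in returned no verdict.

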